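# Change over the pen-tray routing jig

### The arm

A 6-joint arm with a two-finger parallel gripper is mounted at the origin on a cart in front of the work surface, level with it; the furniture and walls round the work are solid. World frame = base frame: x ahead of the robot, y to its left, z up, the work surface at z = 0. Lengths are in mm, angles in rad, forces in N, time in s.
With the tool pointing down it reaches from about 300 to 775 mm from the base axis. Payload 14.6 kg.
Tool frame: the origin (TCP) lies where the fingers leave the gripper's body, on its centre line; the fingertips stand 97 mm ahead of it and the grasp point (between the pads) lies ahead of it (grip_depth is the z of the grasp point in the tool frame, in mm); z points along the fingers, y is the line along which they close (so a half turn about z gives the same grasp; the last joint's range is limited). The gripper opens to 94 mm and grips with 3 to 60 N. Pads are 16 mm wide; open, the fingers measure 119 mm over their backs; the gripper's body (75 mm by 177 mm) begins 78 mm behind the grasp point.
Start: joints at [-1.373, 0.3, 1.521, -0, 1.321, -0.067], TCP at [143.937, -530.822, 302.646] pointing down, gripper open.
Joint ranges: [-3.03, 3.03], [-0.79, 2.21], [0.23, 2.52], [-1.04, 4.18], [0, 3.07], [-2.55, 2.55]. Speed limits (rad/s): [2.22, 2.22, 2.57, 3.14, 3.14, 3.14].

### API

Orientations are given as [roll, pitch, yaw] about the fixed x, y, z axes, in that order (R = Rz(yaw) Ry(pitch) Rx(roll)).
In Python, from cell import read_state, camera, sign_off, regions_of, spot_point, grip_depth gives the robot as it stands. The module is installed in compiled form; this text tells all that it offers.
- The arm moves only by the tool send_rows, never from a script. Its argument "series" is a list of rows, each a list of 3 entries, a list of its own where there are three numbers: the shift along the world's x, y, z in mm, then the turn about the world's z in degrees, then the closure, from -1 (fully open) to 1 (shut), so that 0 is half open. A call has 1 to 12 rows; each row shifts and turns the commanded pose from where the row before left it; what a row does not reach is not made up. A row lasts 1/10 s, in which the tool goes at most 50 mm and 8.59 degrees, less where a joint would pass 70% of its speed; a pose out of reach is approached as far as the arm can. A call is refused whole if a number of a shift passes 50 or a number of a turn 8.59, either way. A call with a gripper value outside its range is refused whole. The fingers move at their own pace and stop on an object; "squeeze" is the grip in N (left out, the last holds). Time passes only in rows, so rows that do not move let the fingers close. It gives the time, the measured TCP pose, the force, the opening and the grip force at its end, in the units of the state.
- read_state(): the state, without advancing time (a new reading comes with each control period).
- camera(name): name is "side" or "top" or "wrist"; returns a dict with "color" (384x512x3 uint8, blue, green, red), "fx", "fy", "cx", "cy" (pixels), "camera_from_world" (4x4, takes a point from world to camera coordinates). Camera axes: x right, y down, z forward; pixel columns grow to the right and rows downward; lengths in mm; the calibration is good to about 2 mm. A picture is of the moment at which its call begins. There is no depth.
- sign_off(): hands the job in; it is judged then, once.
Trained networks look in a picture, given as the dict that the camera call returned (one of the last four; its "shot" number tells which), for a name from the list of things; names that differ only in an ending like _2 or _b are one class to them, and where a whole thing is asked for, a point or a joint stands for the part that bears it (a point fixed in the world has none). Each returns a list of dicts, best first, with "confidence" (0 to 1); they miss things now and then, are a little off and sometimes report something else, mostly with a low value. They report only what shows in the picture. A call takes as long as a camera call.
- regions_of(thing, picture): "mask" (384x512 bool, what is visible of it).
- spot_point(thing, picture): "point" ([x, y, z] in mm, in the coordinates of the camera as it stood for that picture, good to about 4 mm: a listed point, or the origin of a listed thing).
The state is a dict: "clock": time; "joints": joint angles; "qd": joint speeds; "effort": joint torques, N m; "eef_pos": TCP position; "eef_rot": TCP orientation; "wrist_force": force on the tool from outside, world axes, zero at the start; "moment": the same for the moment, N m; "finger_gap": finger opening in mm; "finger_force": force on a finger pad.
Only numpy, scipy, OpenCV 4.12 (cv2) and the standard library are available. Lean on these libraries where they do the work, as an engineer would, in place of code of your own. Each camera call takes 0.05 s, during which the arm holds its last target. There are 200 camera calls.

### The job

Change over the three-nest routing jig: throw its clamp lever from the clamped notch to the released notch and move every grooved pen tray out of the jig into the plywood parts tray, laid flat and groove up on its floor (they sit flush with no room for fingers beside them, but the nest floors rock: press the front end of a piece right down and its rear end comes up). Lay each plain maple blank from the bench lengthwise in a nest of its own, marked side up, pressed down level and flush, and only when all that is done throw the lever back into the clamped notch so that the bar pushes the blanks home. Do not knock the other tools about.

Things in the scene. Friction and masses are not known exactly. Their poses are not given: they have to be found in the camera images.
- jig: Routing jig, wood, fixed for the run. Origin on the worktop under the nests; x to the jig's rear (away from the robot when not turned), y left, z up. Nest part: x -109 to +95 mm, y -112 to +112, top 72 mm above the worktop; three open-topped nests 72 mm apart along y, each 50 mm wide. At its left a block, x -125 to -10, y 112 to 218, 48 mm high, carries the lever.
- clamp_bar (a joint): Aluminium bar across the front of all nests, moved by the lever; metres. 0 = clamped (its face at jig x = -56 mm), 0.0105 = released (10.5 mm farther forward, a nest is then 141 mm long). Its top is flush with the jig.
- lever (a joint): Clamp lever on an upright axis; rad. 0 = clamped notch (as it starts; points 10 degrees to the left of jig +x), 1.05 = released notch (swung anticlockwise from above, 70 degrees to the left of jig +x); stops just beyond. A sprung roller holds it in either notch: some 4 N at the knob lifts it out; near a notch it drops in, between them it stays where left. A line marks each.
- lever_knob (a point): Middle of the black upright knob at the lever's end: 27 mm thick, 45 mm tall (80 to 125 mm above the worktop), 110 mm from the lever's axis.
- lever_hinge (a point): Point on the lever's upright axis, 68 mm above the worktop.
- nest_1 (a point): Middle of a piece seated in the right nest against its rear wall (jig x = +75 mm), 56 mm above the worktop; axes as the jig's. Seated pieces lie along jig x, tops flush. Floor 40 mm up.
- nest_2 (a point): Middle of a piece seated in the middle nest against its rear wall (jig x = +75 mm), 56 mm above the worktop; axes as the jig's. Seated pieces lie along jig x, tops flush. Floor 40 mm up.
- nest_3 (a point): Middle of a piece seated in the left nest against its rear wall (jig x = +75 mm), 56 mm above the worktop; axes as the jig's. Seated pieces lie along jig x, tops flush. Floor 40 mm up.
- rocker_1 (a joint): Rocking floor of the right nest: a plywood plate on a stiff cross pivot at jig x = +6 mm, 40 mm up; rad. 0 = level (as it starts), 0.46 = tipped to its stop, front end low, rear end high. It stays where it is left; about 5 N on either end of the piece (or plate) moves it. After a piece is lifted out it is still tipped.
- rocker_2 (a joint): Rocking floor of the middle nest: a plywood plate on a stiff cross pivot at jig x = +6 mm, 40 mm up; rad. 0 = level (as it starts), 0.46 = tipped to its stop, front end low, rear end high. It stays where it is left; about 5 N on either end of the piece (or plate) moves it. After a piece is lifted out it is still tipped.
- rocker_3 (a joint): Rocking floor of the left nest: a plywood plate on a stiff cross pivot at jig x = +6 mm, 40 mm up; rad. 0 = level (as it starts), 0.46 = tipped to its stop, front end low, rear end high. It stays where it is left; about 5 N on either end of the piece (or plate) moves it. After a piece is lifted out it is still tipped.
- pen_tray_1_mid (a point): Middle of a grooved pen tray: maple, 45 x 130 x 32 mm (y long, z up), 0.12 kg, groove 20 x 100 x 8 mm deep in its top. Starts flush in a nest. Lever released: pressing its top 15 to 20 mm behind its front end (towards the clamp bar) 10 to 20 mm until the rocking floor stops (5 N) tips it 0.46 rad; it stays tipped, rear end 30 mm proud. Clamped, the bar stops it. One may be absent.
- pen_tray_2_mid (a point): Middle of a grooved pen tray: maple, 45 x 130 x 32 mm (y long, z up), 0.12 kg, groove 20 x 100 x 8 mm deep in its top. Starts flush in a nest. Lever released: pressing its top 15 to 20 mm behind its front end (towards the clamp bar) 10 to 20 mm until the rocking floor stops (5 N) tips it 0.46 rad; it stays tipped, rear end 30 mm proud. Clamped, the bar stops it. One may be absent.
- pen_tray_3_mid (a point): Middle of a grooved pen tray: maple, 45 x 130 x 32 mm (y long, z up), 0.12 kg, groove 20 x 100 x 8 mm deep in its top. Starts flush in a nest. Lever released: pressing its top 15 to 20 mm behind its front end (towards the clamp bar) 10 to 20 mm until the rocking floor stops (5 N) tips it 0.46 rad; it stays tipped, rear end 30 mm proud. Clamped, the bar stops it. One may be absent.
- blank_1_mid (a point): Middle of a plain maple blank: 45 x 130 x 32 mm (y long, z up), about 0.12 kg, lying marked side up on the bench in front of the robot, to the right. One of the two may be absent.
- blank_2_mid (a point): Middle of a plain maple blank: 45 x 130 x 32 mm (y long, z up), about 0.12 kg, lying marked side up on the bench in front of the robot, to the right. One of the two may be absent.
- parts_tray: Low open plywood tray, fixed for the run, 226 x 168 mm (x, y) outside, 20 mm high, walls and floor 7 mm thick. Origin at the centre of its underside. Empty at the start.
- chisel: Bystander: chisel, 250 mm long, at the left.
- router_bit_a: Bystander: router bit standing on its cutter, 62 mm tall, behind the jig.
- router_bit_b: Bystander: router bit standing on its cutter, 52 mm tall, behind the jig.
- collet_nut: Bystander: collet with nut, 38 mm tall, behind the jig.
- chuck_key: Bystander: chuck key, 72 mm, behind the parts tray.

How it is judged (in metres and radians):
On the way, in this order (a step that is already met when the one before it is completed fails the run):
1. the clamp lever is in the released notch (value of joint lever above 0.9 rad), for 0.2 s.
2. with the lever still released, every pen tray lies flat in the parts tray and every blank lies right down in a nest (value of joint lever above 0.9 rad and x of pen_tray_1_mid in the frame of parts_tray between -0.113 and 0.113 m and y of pen_tray_1_mid in the frame of parts_tray between -0.084 and 0.084 m and z of each of pen_tray_1_mid, pen_tray_2_mid, pen_tray_3_mid in the frame of parts_tray below 0.032 m and angle between each of pen_tray_1_mid, pen_tray_2_mid, pen_tray_3_mid's own z axis and vertical below 0.12 rad and x of pen_tray_2_mid in the frame of parts_tray between -0.113 and 0.113 m and y of pen_tray_2_mid in the frame of parts_tray between -0.084 and 0.084 m and x of pen_tray_3_mid in the frame of parts_tray between -0.113 and 0.113 m and y of pen_tray_3_mid in the frame of parts_tray between -0.084 and 0.084 m and ((horizontal distance between blank_1_mid and nest_1 below 0.013 m and z of blank_1_mid in the frame of nest_1 below 0.004 m) or (horizontal distance between blank_1_mid and nest_2 below 0.013 m and z of blank_1_mid in the frame of nest_2 below 0.004 m) or (horizontal distance between blank_1_mid and nest_3 below 0.013 m and z of blank_1_mid in the frame of nest_3 below 0.004 m)) and angle between each of blank_1_mid, blank_2_mid's own z axis and vertical below 0.07 rad and ((horizontal distance between blank_2_mid and nest_1 below 0.013 m and z of blank_2_mid in the frame of nest_1 below 0.004 m) or (horizontal distance between blank_2_mid and nest_2 below 0.013 m and z of blank_2_mid in the frame of nest_2 below 0.004 m) or (horizontal distance between blank_2_mid and nest_3 below 0.013 m and z of blank_2_mid in the frame of nest_3 below 0.004 m))), for 0.2 s.
At the end, for the whole second after the job is handed in: Lever within 0.12 rad of the clamped notch; every pen tray groove up and flat (0.12 rad) on the floor of the parts tray; every blank marked side up in its own nest, within 4 mm of the rear wall and of flush, level within 0.07 rad; all at rest (value of joint lever between -0.12 and 0.12 rad and x of pen_tray_1_mid in the frame of parts_tray between -0.113 and 0.113 m and y of pen_tray_1_mid in the frame of parts_tray between -0.084 and 0.084 m and z of each of pen_tray_1_mid, pen_tray_2_mid, pen_tray_3_mid in the frame of parts_tray below 0.032 m and angle between each of pen_tray_1_mid, pen_tray_2_mid, pen_tray_3_mid's own z axis and vertical below 0.12 rad and x of pen_tray_2_mid in the frame of parts_tray between -0.113 and 0.113 m and y of pen_tray_2_mid in the frame of parts_tray between -0.084 and 0.084 m and x of pen_tray_3_mid in the frame of parts_tray between -0.113 and 0.113 m and y of pen_tray_3_mid in the frame of parts_tray between -0.084 and 0.084 m and ((x of blank_1_mid in the frame of nest_1 between -0.004 and 0.004 m and horizontal distance between blank_1_mid and nest_1 below 0.007 m and z of blank_1_mid in the frame of nest_1 below 0.004 m) or (x of blank_1_mid in the frame of nest_2 between -0.004 and 0.004 m and horizontal distance between blank_1_mid and nest_2 below 0.007 m and z of blank_1_mid in the frame of nest_2 below 0.004 m) or (x of blank_1_mid in the frame of nest_3 between -0.004 and 0.004 m and horizontal distance between blank_1_mid and nest_3 below 0.007 m and z of blank_1_mid in the frame of nest_3 below 0.004 m)) and angle between each of blank_1_mid, blank_2_mid's own z axis and vertical below 0.07 rad and ((x of blank_2_mid in the frame of nest_1 between -0.004 and 0.004 m and horizontal distance between blank_2_mid and nest_1 below 0.007 m and z of blank_2_mid in the frame of nest_1 below 0.004 m) or (x of blank_2_mid in the frame of nest_2 between -0.004 and 0.004 m and horizontal distance between blank_2_mid and nest_2 below 0.007 m and z of blank_2_mid in the frame of nest_2 below 0.004 m) or (x of blank_2_mid in the frame of nest_3 between -0.004 and 0.004 m and horizontal distance between blank_2_mid and nest_3 below 0.007 m and z of blank_2_mid in the frame of nest_3 below 0.004 m)) and linear speed of each of pen_tray_1, pen_tray_2, pen_tray_3, blank_1, blank_2 below 0.02 m/s); the robot touches nothing.
It fails at once if another tool on the bench is shoved more than 4 cm (distance of any of chisel, router_bit_a, router_bit_b, collet_nut, chuck_key from where it was at the start of the episode above 0.04 m).
It fails at once if a pen tray or blank falls off the worktop (height (world z) of any of pen_tray_1_mid, pen_tray_2_mid, pen_tray_3_mid, blank_1_mid, blank_2_mid below -0.05 m).
Of pen_tray_1, pen_tray_2, pen_tray_3 only 2 to 3 are there at a start; the rules pass over those that are not, and their reading is None.
Of blank_1, blank_2 only 1 to 2 are there at a start; the rules pass over those that are not, and their reading is None.
At some moment in a run one of blank_1, blank_2 may be knocked a few centimetres aside while the robot is not near it.
It also fails if it takes over 210 s, if anything falls off the work surface, if the arm or the gripper's body presses on something with over 40 N, if the wrist force passes 120 N, or if a joint passes its speed limit or range.

## Working session

There is one attempt and no reset: what is moved stays moved. The work goes in short steps, Python scripts to look and compute and a tool call to move; the robot and the scene stay as the last step left them, time stands still between calls to the robot, and variables do not carry over. Pictures are saved under pics/ and viewed, at most 14 in all, crops included, and the job is handed in when it is done.

Besides the shell and the picture viewer there is one more tool, called after ">>>" as a command line: name --argument value ..., lists and objects as JSON in quotes. send_rows: Moves the arm, as the interface text tells. Its arguments: {"type":"object","properties":{"series":{"type":"array"},"squeeze":{"type":"number"}},"required":["series"]}

```bash
mkdir -p pics
cat > h.py <<'E'
import numpy as np, cv2
from cell import *
def w(p,pic):
    M=np.linalg.inv(np.array(pic["camera_from_world"]));return (M@np.r_[p,1])[:3]
def pix(P,pic):
    c=np.array(pic["camera_from_world"])@np.r_[P,1];return np.array([pic["fx"]*c[0]/c[2]+pic["cx"],pic["fy"]*c[1]/c[2]+pic["cy"]])
def plane(uv,z,pic):
    M=np.linalg.inv(np.array(pic["camera_from_world"]));d=M[:3,:3]@np.array([(uv[0]-pic["cx"])/pic["fx"],(uv[1]-pic["cy"])/pic["fy"],1]);o=M[:3,3]
    return o+d*(z-o[2])/d[2]
def spots(names,pic):
    for n in names:
        for r in spot_point(n,pic)[:5]:
            if r["confidence"]>.25: print(n,round(r["confidence"],2),w(r["point"],pic).round(0))
def rects(n,z,pic):
    for r in regions_of(n,pic)[:5]:
        if r["confidence"]<.25: continue
        m=r["mask"].astype(np.uint8)
        c=max(cv2.findContours(m,0,2)[0],key=cv2.contourArea).reshape(-1,2)
        P=np.array([plane(q,z,pic)[:2] for q in c],np.float32)
        (x,y),(a,b),t=cv2.minAreaRect(P)
        if a<b:a,b,t=b,a,t+90
        print(n,round(r["confidence"],2),"c",round(x),round(y),"size",round(a),round(b),"long axis deg",round((t+90)%180-90,1))
E
python3 - <<'E'
from h import *
print(read_state(),grip_depth)
for n in ["top","side"]:
    p=camera(n);cv2.imwrite(f"pics/{n}0.png",p["color"])
    print(n,np.linalg.inv(np.array(p["camera_from_world"]))[:3,3])
    spots(["jig","lever_knob","lever_hinge","nest_1","pen_tray_1_mid","blank_1_mid","parts_tray","chisel","router_bit_a","collet_nut","chuck_key"],p)
    if n=="top":
        rects("pen_tray_1",72,p);rects("blank_1",32,p);rects("parts_tray",20,p);rects("jig",72,p)
E
```

```text
{'clock': 0.0, 'joints': array([-1.37261440e+00,  3.00495217e-01,  1.52162125e+00, -5.62312973e-06,
        1.32071086e+00, -6.66361779e-02]), 'qd': array([ 1.48525607e-03,  4.96649558e-04, -6.00829725e-04,  4.82105191e-04,
       -1.45052520e-03,  4.51961575e-05]), 'effort': array([ 3.87135791e-03, -5.31803513e+01, -3.52733946e+01,  7.10428390e-02,
        2.43738864e-02, -9.42697943e-05]), 'eef_pos': array([ 143.89828952, -530.67242872,  302.0560434 ]), 'eef_rot': array([-3.14036036e+00, -7.67786526e-05,  2.64819449e-01]), 'wrist_force': array([-0.23523463,  0.53253811, -0.43069667]), 'moment': array([-0.02924081,  0.00759318,  0.00296816]), 'finger_force': 0.0, 'finger_gap': 93.93706975364715} 78.39999999999999
top [ 377.3120122    36.05643955 1173.46838447]
jig 0.78 [613.  50.   1.]
lever_knob 0.69 [646. 202. 100.]
lever_hinge 0.8 [544. 196.  68.]
nest_1 0.84 [620.  51.  57.]
nest_1 0.63 [607. -22.  56.]
nest_1 0.59 [631. 122.  56.]
nest_1 0.33 [ 616. -220.   -2.]
pen_tray_1_mid 0.85 [607. -27.  55.]
blank_1_mid 0.89 [ 392. -164.   16.]
parts_tray 0.59 [ 616. -215.   -5.]
chisel 0.88 [516. 364.   4.]
chisel 0.75 [608. -25.  55.]
router_bit_a 0.66 [ 789. -104.   -3.]
router_bit_a 0.41 [774. -44.   0.]
collet_nut 0.53 [789.  27.  -5.]
chuck_key 0.65 [ 786. -238.   -1.]Traceback (most recent call last):
  File "<stdin>", line 8, in <module>
  File "h.py", line 15, in rects
    for r in regions_of(n,pic)[:5]:
             ~~~~~~~~~~^^^^^^^
ValueError: it knows: blank_1_mid, blank_2_mid, chisel, chuck_key, clamp_bar, collet_nut, jig, lever, lever_hinge, lever_knob, nest, parts_tray, pen_tray_1_mid, pen_tray_2_mid, pen_tray_3_mid, rocker, router_bit
```

Run:
```python
from h import *
p=camera("top");cv2.imwrite("pics/top1.png",p["color"])
rects("pen_tray_1_mid",72,p);rects("blank_1_mid",32,p);rects("parts_tray",20,p);rects("jig",72,p)
print(pix([620,51,72],p),pix([400,0,0],p))
p=camera("side");spots(["jig","lever_knob","lever_hinge","nest_1","pen_tray_1_mid","blank_1_mid","parts_tray"],p)
cv2.imwrite("pics/side1.png",p["color"])
```

```text
pen_tray_1_mid 0.74 c 600 204 size 146 38 long axis deg 1.5
pen_tray_1_mid 0.67 c 607 -21 size 130 45 long axis deg -9.1
blank_1_mid 0.88 c 389 -161 size 130 52 long axis deg 3.2
parts_tray 0.66 c 617 -214 size 229 174 long axis deg -0.2
jig 0.63 c 598 105 size 325 222 long axis deg 81.9
jig 0.29 c 402 -271 size 125 52 long axis deg -10.8
[246.92807907 175.54378085] [265.31145335 257.03742154]
jig 0.92 [609.  53.   2.]
lever_knob 0.69 [652. 204. 105.]
lever_hinge 0.71 [541. 198.  69.]
nest_1 0.87 [629. 123.  61.]
nest_1 0.83 [615.  52.  56.]
nest_1 0.56 [606. -27.  55.]
pen_tray_1_mid 0.7 [608. -16.  59.]
blank_1_mid 0.83 [ 389. -165.   15.]
parts_tray 0.59 [ 621. -213.    5.]
```

View pics/top0.png

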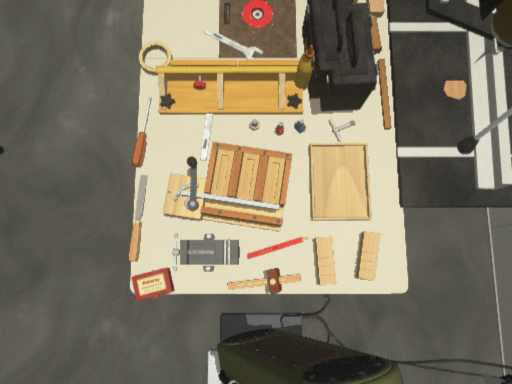

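Run:
```python
import cv2
a=cv2.imread("pics/top1.png")[130:295,125:400]
b=cv2.imread("pics/side1.png")
a=cv2.resize(a,None,fx=2.9,fy=2.9,interpolation=3);cv2.imwrite("pics/c1.png",a)
```

```text
(no output)
```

View pics/c1.png

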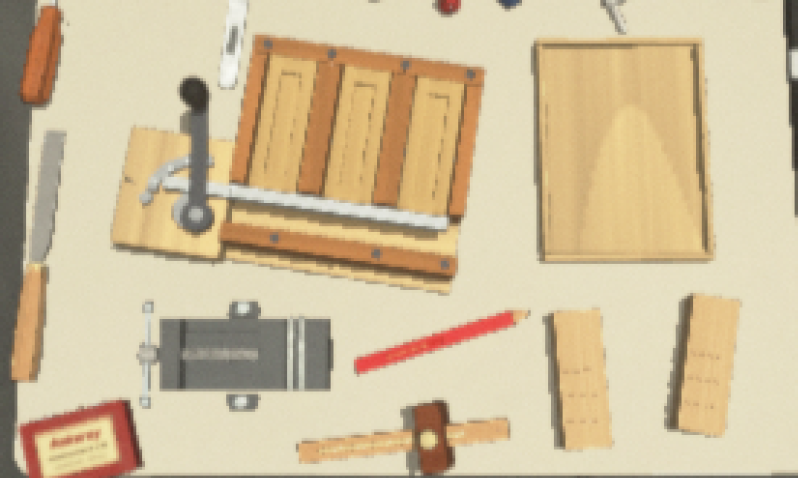

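View pics/side1.png

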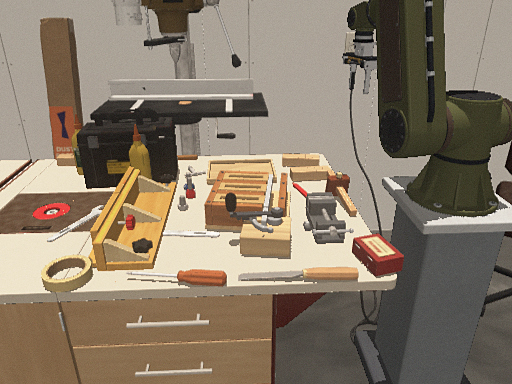

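>>> send_rows --series '[[[28, 41, 0], -2, -1], [[28, 41, 0], -2, -1], [[28, 41, 0], -2, -1], [[28, 41, 0], -2, -1], [[28, 41, 0], -2, -1], [[28, 41, 0], -2, -1], [[28, 41, 0], -2, -1], [[28, 41, 0], 0, -1], [[28, 41, 0], 0, -1], [[28, 41, 0], 0, -1], [[28, 41, 0], 0, -1], [[28, 41, 0], 0, -1]]' --squeeze 20

```text
clock: 2.45
eef_pos: [480.7, -36.8, 302.9]
eef_rot: [3.141, -0.001, 0.021]
wrist_force: [0.5, -0.9, 1.2]
finger_gap: 94.2
finger_force: 0.0
```

>>> send_rows --series '[[[28, 41, 0], 0, -1], [[28, 41, 0], 0, -1], [[28, 41, 0], 0, -1], [[28, 41, 0], 0, -1], [[28, 20, 0], 0, -1], [[0, 0, 0], 0, -1]]'

```text
clock: 3.05
eef_pos: [621.4, 147.7, 301.0]
eef_rot: [-3.142, 0.001, 0.023]
wrist_force: [-0.5, -0.8, -0.1]
finger_gap: 94.2
finger_force: 0.0
```

Run:
```python
from h import *
p=camera("wrist");cv2.imwrite("pics/w1.png",p["color"])
s=read_state();print(s["eef_pos"],s["eef_rot"],np.linalg.inv(np.array(p["camera_from_world"]))[:3,:].round(2))
spots(["jig","lever_knob","lever_hinge","nest_1","pen_tray_1_mid"],p)
```

```text
[620.4021061  146.24062667 301.35484285] [3.14132711e+00 1.54435009e-03 2.20456835e-02] [[ 2.0000e-02 -9.7000e-01 -2.5000e-01  6.9358e+02]
 [-1.0000e+00 -2.0000e-02 -1.0000e-02  1.4843e+02]
 [-0.0000e+00  2.5000e-01 -9.7000e-01  3.8410e+02]]
jig 0.6 [609.  51.   5.]
lever_knob 0.7 [655. 197. 104.]
lever_hinge 0.93 [543. 198.  70.]
nest_1 0.57 [613. -24.  55.]
pen_tray_1_mid 0.84 [608. -25.  55.]
pen_tray_1_mid 0.27 [545. 196.  69.]
```

View pics/w1.png

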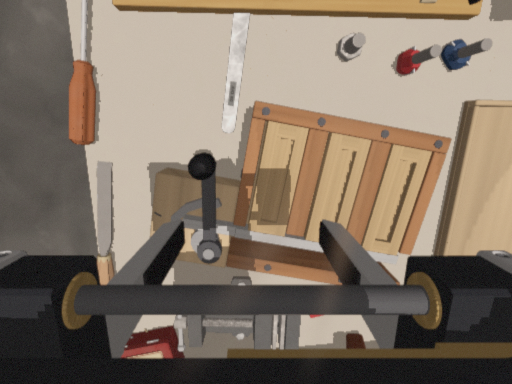

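Run:
```python
from h import *
import pickle
p=camera("wrist")
a=plane((257,103),72,p);b=plane((448,146),72,p);print(a,b,np.degrees(np.arctan2(b[1]-a[1],b[0]-a[0]))+90,np.linalg.norm(a-b))
print("knob",plane((202,166),125,p),"hinge",plane((209,250),80,p))
g=cv2.cvtColor(p["color"],6)
for n in ["pen_tray_1_mid","lever_knob","nest"]: rects(n,72 if n!="lever_knob" else 120,p)
```

```text
[715.39936593 139.18758244  72.        ] [673.59892197 -78.012262    72.        ] -10.893474625904418 221.18555454719373
knob [652.99724135 191.33548318 125.        ] hinge [543.91683173 193.34862079  80.        ]
pen_tray_1_mid 0.92 c 609 -22 size 130 49 long axis deg -8.9
pen_tray_1_mid 0.71 c 593 204 size 137 36 long axis deg 4.2
lever_knob 0.74 c 609 193 size 115 31 long axis deg 1.2
lever_knob 0.63 c 755 2 size 39 20 long axis deg -56.7
nest 0.75 c 770 -72 size 50 29 long axis deg -86.9
nest 0.7 c 610 99 size 324 204 long axis deg 81.7
nest 0.62 c 644 141 size 10 2 long axis deg -9.9
```

>>> send_rows --series '[[[16, 25, 0], 0, -1], [[16, 25, -20], 0, -1], [[1, 4, -49], 0, -1], [[0, 0, -48], 0, -1], [[0, 0, 0], 0, -1]]'

```text
clock: 4.05
eef_pos: [650.8, 198.7, 178.8]
eef_rot: [3.139, 0.011, 0.021]
wrist_force: [-0.1, -1.3, -1.1]
finger_gap: 94.1
finger_force: 0.0
```

>>> send_rows --series '[[[0, 0, 4], 0, 1], [[0, 0, 0], 0, 1], [[0, 0, 0], 0, 1], [[0, 0, 0], 0, 1], [[0, 0, 0], 0, 1], [[0, 0, 0], 0, 1]]'

```text
clock: 4.65
eef_pos: [653.0, 199.1, 190.0]
eef_rot: [-3.141, -0.0, 0.02]
wrist_force: [-0.5, 0.2, -0.7]
finger_gap: 49.2
finger_force: 0.0
```

>>> send_rows --series '[[[0, 0, 0], 0, 1], [[0, 0, 0], 0, 1], [[0, 0, 0], 0, 1], [[0, 0, 0], 0, 1]]'

```text
clock: 5.05
eef_pos: [652.9, 199.4, 189.6]
eef_rot: [-3.141, -0.0, 0.021]
wrist_force: [-0.1, 2.2, -0.3]
finger_gap: 26.4
finger_force: 20.0
```

>>> send_rows --series '[[[-1.2, 14.35, 0], 7.5, 1], [[-3.05, 14.07, 0], 7.5, 1], [[-4.87, 13.55, 0], 7.5, 1], [[-6.59, 12.8, 0], 7.5, 1], [[-8.2, 11.83, 0], 7.5, 1], [[-9.68, 10.66, 0], 7.5, 1], [[-11, 9.3, 0], 7.5, 1], [[-12.1, 7.8, 0], 7.5, 1], [[0, 0, 0], 0, 1], [[0, 0, 0], 0, 1]]'

```text
clock: 6.05
eef_pos: [596.5, 293.4, 189.8]
eef_rot: [3.141, -0.0, 1.067]
wrist_force: [0.6, -0.0, -0.6]
finger_gap: 25.7
finger_force: 20.0
```

>>> send_rows --series '[[[0, 0, 0], 0, -1], [[0, 0, 0], 0, -1], [[0, 0, 0], 0, -1], [[0, 0, 0], 0, -1], [[0, 0, 40], 0, -1], [[0, 0, 40], -8.5, -1], [[0, -20, 30], -8.5, -1], [[-5, -40, 0], -8.5, -1], [[-5, -40, 0], -8.5, -1], [[-5, -45, 0], -8.5, -1], [[-5, -45, 0], -8.5, 1], [[-5, -45, 0], -8.5, 1]]'

```text
clock: 7.25
eef_pos: [570.7, 56.9, 299.8]
eef_rot: [-3.142, -0.0, 0.023]
wrist_force: [1.0, -0.3, 0.7]
finger_gap: 81.2
finger_force: 0.0
```

>>> send_rows --series '[[[0, 0, 0], -8.5, 1], [[0, 0, 0], -2.6, 1], [[0, 0, 0], 0, 1], [[0, 0, 0], 0, 1]]'

```text
clock: 7.65
eef_pos: [571.2, 58.7, 299.7]
eef_rot: [-3.142, -0.0, -0.163]
wrist_force: [0.2, 0.4, -0.5]
finger_gap: 49.4
finger_force: 0.0
```

Run:
```python
from h import *
s=read_state();print(s["eef_pos"],s["eef_rot"],s["finger_gap"])
p=camera("wrist");np.savez("w2",**{k:p[k] for k in["fx","fy","cx","cy","camera_from_world","color"]})
cv2.imwrite("pics/w2.png",cv2.resize(p["color"],(768,576),interpolation=3))
spots(["jig","lever_knob","lever_hinge","nest_1","pen_tray_1_mid"],p)
```

```text
[571.23435807  58.6691487  299.68815041] [-3.14158312e+00 -3.01187088e-05 -1.62617945e-01] 49.39173121228257
lever_knob 0.64 [602. 295. 103.]
lever_hinge 0.84 [544. 196.  67.]
pen_tray_1_mid 0.57 [606. -21.  58.]
```

View pics/w2.png

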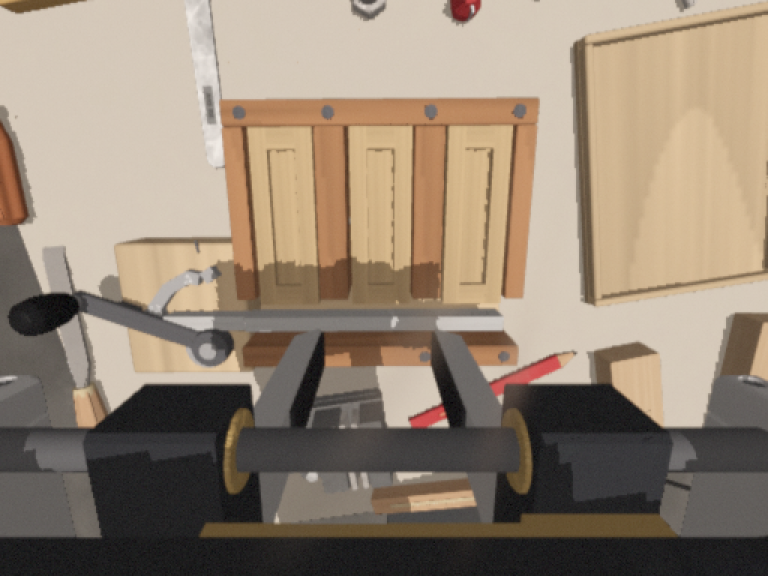

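Run:
```python
from h import *
p=dict(np.load("w2.npz"))
q=lambda u,v:plane((u/1.5,v/1.5),72,p)[:2].round(1)
for n,pt in dict(rl=(222,102),rr=(537,98),fl=(246,126),fr=(532,123),n3=(280,126),n2=(380,125.5),n1=(480.5,124),s2=(332,300),s3=(429,300),lo=(237,300),ro=(514,298),s2t=(331,130),s3t=(429.5,130)).items(): print(n,q(*pt))
```

```text
rl [717.  143.4]
rr [684.3 -73.4]
fl [699.1 130.7]
fr [668.6 -68.9]
n3 [695.2 107. ]
n2 [684.2  37.2]
n1 [673.8 -33. ]
s2 [564.2  94.6]
s3 [551.9  19.6]
lo [576.1 168.1]
ro [542.8 -46.2]
s2t [686.8  71.9]
s3t [675.6   3.1]
```

>>> send_rows --series '[[[0, -2.8, -40], 0, 1], [[0, 0, -40], 0, 1], [[0, 0, -40], 0, 1], [[0, 0, -6], 0, 1], [[0, 0, -5], 0, 1], [[0, 0, -5], 0, 1], [[0, 0, 0], 0, 1]]'

```text
clock: 8.65
eef_pos: [571.7, 55.9, 165.7]
eef_rot: [-3.141, -0.002, -0.164]
wrist_force: [-1.0, -1.0, 0.2]
finger_gap: 0.5
finger_force: 0.1
```

>>> send_rows --series '[[[0, 0, -4], 0, 1], [[0, 0, -4], 0, 1], [[0, 0, -4], 0, 1], [[0, 0, 0], 0, 1]]'

```text
clock: 9.05
eef_pos: [571.8, 55.9, 153.2]
eef_rot: [-3.141, -0.002, -0.164]
wrist_force: [-1.4, 0.8, 3.3]
finger_gap: 0.1
finger_force: 1.6
```

>>> send_rows --series '[[[0, 0, -4], 0, 1], [[0, 0, -2], 0, 1], [[0, 0, 0], 0, 1]]'

```text
clock: 9.35
eef_pos: [571.2, 56.0, 146.6]
eef_rot: [-3.141, 0.0, -0.164]
wrist_force: [-8.4, 2.2, 7.6]
finger_gap: 0.3
finger_force: 5.2
```

>>> send_rows --series '[[[0, 0, 20], 0, 1], [[0, 0, 25], 0, 1], [[-6, -35.5, 0], 0, 1], [[-5, -35.5, 0], 0, 1], [[0, 0, -25], 0, 1], [[0, 0, -7], 0, 1], [[0, 0, -5], 0, 1], [[0, 0, -5], 0, 1], [[0, 0, -3], 0, 1], [[0, 0, 0], 0, 1]]'

```text
clock: 10.35
eef_pos: [560.1, -14.2, 146.1]
eef_rot: [-3.141, 0.001, -0.163]
wrist_force: [-7.2, 2.6, 5.5]
finger_gap: 0.6
finger_force: 3.9
```

Run:
```python
from h import *
p=camera("wrist")
cv2.imwrite("pics/w3.png",cv2.resize(p["color"],(768,576),interpolation=3))
p=camera("side")
cv2.imwrite("pics/s3.png",cv2.resize(p["color"][140:260,180:340],(800,600),interpolation=3))
```

```text
(no output)
```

View pics/w3.png

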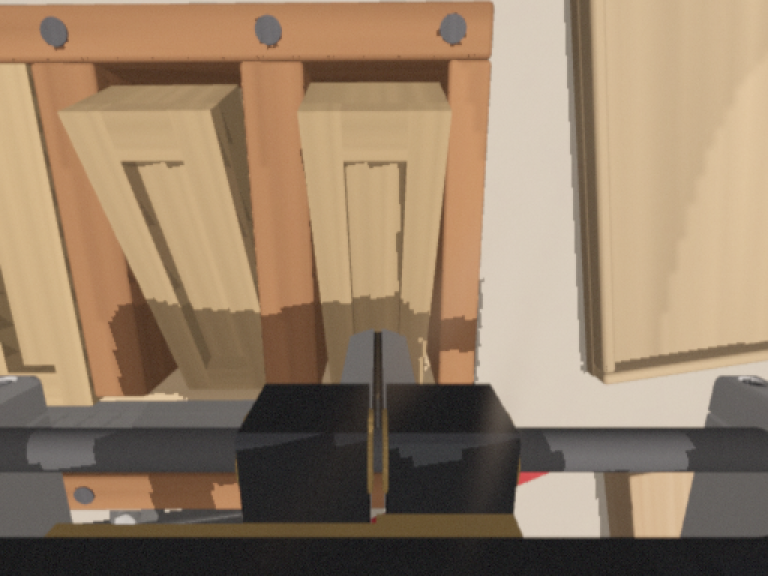

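>>> send_rows --series '[[[0, 0, 20], 0, 1], [[0, 0, 35], 0, 1], [[6, 37, 10], 0, 1], [[6, 37, 0], 0, 1], [[5, 36, 0], 0, 1], [[5, 33, -10], 0, 1], [[0, 0, -35], 0, 1], [[0, 0, -7], 0, 1], [[0, 0, -5], 0, 1], [[0, 0, -5], 0, 1], [[0, 0, -3], 0, 1], [[0, 0, 0], 0, 1]]'

```text
clock: 11.65
eef_pos: [582.2, 127.3, 147.0]
eef_rot: [3.141, 0.0, -0.165]
wrist_force: [-6.0, -0.6, 4.8]
finger_gap: 0.5
finger_force: 3.2
```

>>> send_rows --series '[[[0, 0, 40], 0.5, -0.28], [[0, 0, 40], 0, -0.28], [[42, -7, 0], 0, -0.28], [[43, -6.5, 0], 0, -0.28], [[0, 0, 0], 0, -0.28], [[0, 0, 0], 0, -0.28], [[0, 0, 0], 0, -0.28], [[0, 0, 0], 0, -0.28]]' --squeeze 40

```text
clock: 12.45
eef_pos: [666.7, 114.4, 226.6]
eef_rot: [-3.141, -0.001, -0.156]
wrist_force: [-0.2, -0.1, 0.5]
finger_gap: 59.0
finger_force: 0.0
```

Run:
```python
from h import *
s=read_state();print(s["eef_pos"],s["eef_rot"],s["finger_gap"])
p=camera("wrist")
cv2.imwrite("pics/w4.png",cv2.resize(p["color"],(768,576),interpolation=3))
spots(["pen_tray_1_mid","parts_tray"],p)
```

```text
[666.6782678  114.36038039 226.60888982] [-3.14141812e+00 -7.09168412e-04 -1.55575545e-01] 59.000530099375354
pen_tray_1_mid 0.97 [597. -23.  57.]
```

View pics/w4.png

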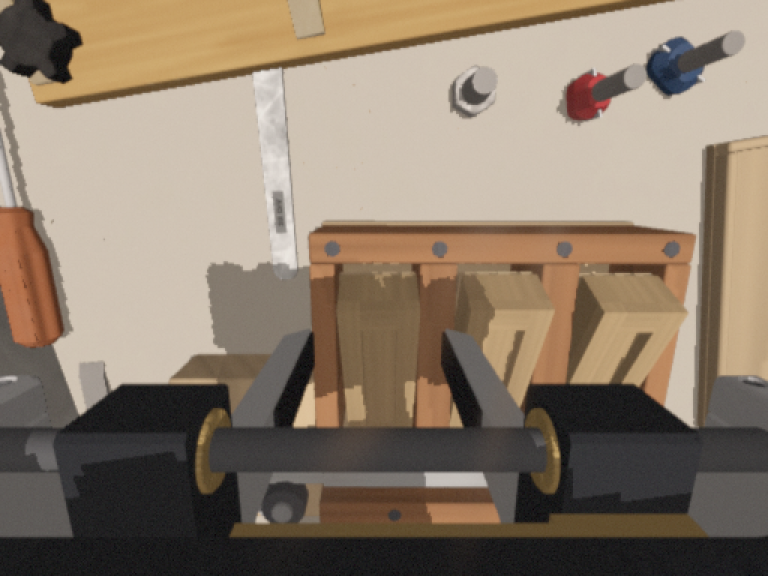

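>>> send_rows --series '[[[0, 0, -30], 0, -0.28], [[0, 0, -23], 0, -0.28], [[0, 0, 0], 0, -0.28], [[0, 0, 0], 0, 1], [[0, 0, 0], 0, 1], [[0, 0, 0], 0, 1], [[0, 0, 0], 0, 1]]'

```text
clock: 13.3
eef_pos: [667.3, 114.3, 173.2]
eef_rot: [-3.141, -0.0, -0.156]
wrist_force: [-1.8, -0.3, 2.8]
finger_gap: 44.6
finger_force: 39.9
```

>>> send_rows --series '[[[0, 0, 15], 0, 1], [[0, 0, 30], 0, 1], [[0, 0, 40], 0, 1], [[0, 0, 40], 0, 1], [[0, 0, 0], 0, 1]]'

```text
clock: 13.8
eef_pos: [668.1, 114.4, 305.4]
eef_rot: [-3.139, -0.01, -0.156]
wrist_force: [0.4, 0.2, -0.4]
finger_gap: 44.8
finger_force: 39.9
```

>>> send_rows --series '[[[0, -22, 0], 8.24, 1], [[0, -22, 0], 8.24, 1], [[1, -23, 0], 8.24, 1], [[1, -23, 0], 8.24, 1], [[2, -23, 0], 8.24, 1], [[2, -23, 0], 8.24, 1], [[2, -23, 0], 8.24, 1], [[2, -23, 0], 8.24, 1], [[2, -23, 0], 8.24, 1], [[2, -23, 0], 8.24, 1], [[2, -23, 0], 8.24, 1], [[0, -23, 0], 8.24, 1]]'

```text
clock: 15.0
eef_pos: [683.1, -160.7, 297.5]
eef_rot: [-3.141, -0.0, 1.576]
wrist_force: [0.8, 0.3, -1.2]
finger_gap: 44.6
finger_force: 39.9
```

Run:
```python
from h import *
s=read_state();print(s["eef_pos"],s["eef_rot"],s["finger_gap"],s["wrist_force"],s["moment"])
p=camera("wrist")
cv2.imwrite("pics/w5.png",cv2.resize(p["color"],(768,576),interpolation=3))
spots(["pen_tray_1_mid","parts_tray"],p)
p=camera("side");spots(["pen_tray_1_mid","parts_tray"],p)
p=camera("top");spots(["pen_tray_1_mid","parts_tray","blank_1_mid"],p)
```

```text
[ 683.14894589 -160.66538437  297.53664921] [-3.14108237e+00 -1.84904225e-04  1.57587856e+00] 44.55023004839872 [ 0.80142029  0.2597132  -1.24620181] [ 0.03059803 -0.10601516 -0.01207113]
pen_tray_1_mid 0.95 [601. -22.  58.]
parts_tray 0.56 [ 617. -215.   -3.]
pen_tray_1_mid 0.83 [597. -22.  61.]
parts_tray 0.56 [ 620. -215.    4.]
pen_tray_1_mid 0.77 [598. -20.  60.]
blank_1_mid 0.47 [ 785. -104.   -1.]
blank_1_mid 0.44 [773. -44.   1.]
```

View pics/w5.png

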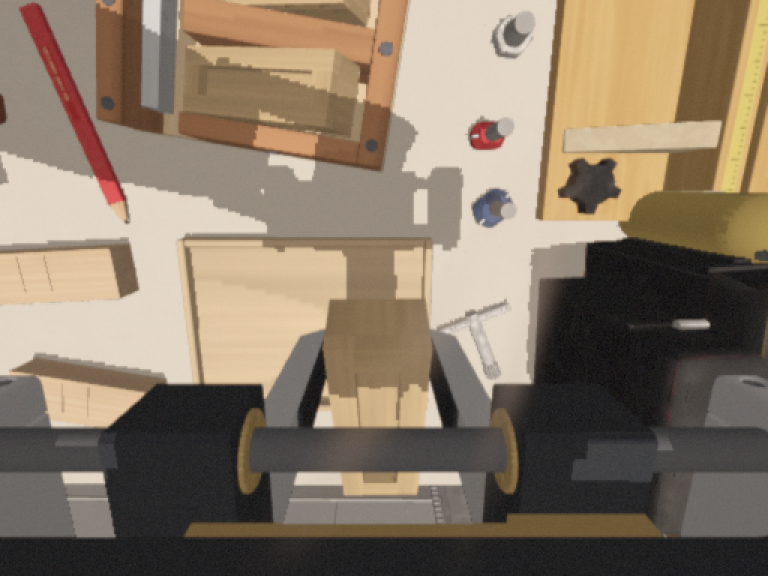

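>>> send_rows --series '[[[0, 0, -40], 0, 1], [[0, 0, -45], 0, 1], [[0, 0, -30], 0, 1], [[0, 0, -15], 0, 1], [[0, 0, -12], 0, 1], [[0, 0, -12], 0, 1], [[0, 0, -8], 0, 1], [[0, 0, -8], 0, 1], [[0, 0, 0], 0, 1]]' --squeeze 20

```text
clock: 16.4
eef_pos: [683.1, -159.8, 126.9]
eef_rot: [-3.141, 0.0, 1.57]
wrist_force: [1.3, -0.9, -0.1]
finger_gap: 45.0
finger_force: 20.0
```

>>> send_rows --series '[[[0, 0, -6], 0, 1], [[0, 0, -4], 0, 1], [[0, 0, -3], 0, 1], [[0, 0, 0], 0, 1]]'

```text
clock: 16.8
eef_pos: [683.4, -160.0, 117.0]
eef_rot: [3.141, 0.001, 1.57]
wrist_force: [-9.5, 3.1, 18.7]
finger_gap: 44.7
finger_force: 20.0
```

>>> send_rows --series '[[[0, 0, 2], 0, -0.1], [[0, 0, 0], 0, -0.1], [[0, 0, 0], 0, -0.1], [[0, 0, 30], 0, -0.1], [[0, 0, 45], 0, -0.1], [[0, 0, 45], 0, -0.1], [[-4, 0, 45], 0, -0.1], [[0, 0, 0], 0, -0.1]]'

```text
clock: 17.6
eef_pos: [680.0, -160.1, 289.0]
eef_rot: [3.132, 0.003, 1.57]
wrist_force: [-0.3, 0.0, -0.3]
finger_gap: 51.8
finger_force: 0.0
```

Run:
```python
from h import *
p=camera("top");spots(["pen_tray_1_mid","parts_tray"],p)
cv2.imwrite("pics/t6.png",cv2.resize(p["color"][120:290,130:400],None,fx=2.9,fy=2.9,interpolation=3))
rects("pen_tray_1_mid",39,p);rects("parts_tray",20,p)
p=camera("wrist")
cv2.imwrite("pics/w6.png",cv2.resize(p["color"],(768,576),interpolation=3))
spots(["pen_tray_1_mid","parts_tray"],p)
```

```text
pen_tray_1_mid 0.63 [598. -23.  57.]
pen_tray_1_mid 0.59 c 605 -22 size 138 47 long axis deg -9.3
parts_tray 0.63 c 707 -132 size 42 12 long axis deg -1.6
parts_tray 0.52 c 549 96 size 268 16 long axis deg 81.0
pen_tray_1_mid 0.87 [599. -21.  57.]
```

View pics/w6.png

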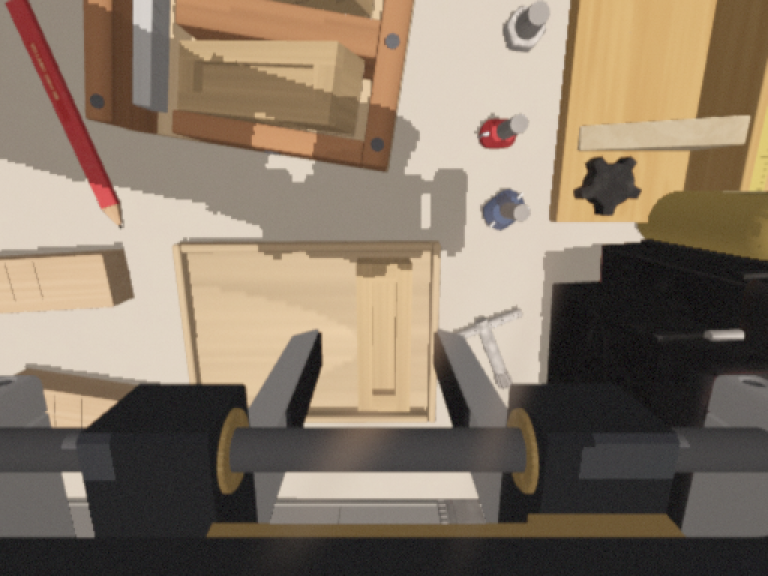

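>>> send_rows --series '[[[-2, 16.9, 0], -8.24, -0.28], [[-2, 16.9, 0], -8.24, -0.28], [[-2, 16.9, 0], -8.24, -0.28], [[-2, 16.9, 0], -8.24, -0.28], [[-2, 16.9, 0], -8.24, -0.28], [[-2, 16.9, 0], -8.24, -0.28], [[-2, 16.9, 0], -8.24, -0.28], [[-2, 16.9, 0], -8.24, -0.28], [[-2, 16.9, 0], -8.24, -0.28], [[-2, 16.9, 0], -8.24, -0.28], [[-2, 16.9, 0], -8.24, -0.28], [[-2, 16.9, 0], -8.24, -0.28]]' --squeeze 40

```text
clock: 19.2
eef_pos: [655.1, 43.8, 281.1]
eef_rot: [3.141, 0.001, -0.162]
wrist_force: [0.3, 0.4, -0.3]
finger_gap: 60.2
finger_force: 0.0
```

>>> send_rows --series '[[[0, 0, -40], 0, -0.28], [[0, 0, -35], 0, -0.28], [[0, 0, 0], 0, -0.28], [[0, 0, 0], 0, -0.28]]'

```text
clock: 19.6
eef_pos: [655.5, 43.0, 207.2]
eef_rot: [3.142, 0.0, -0.156]
wrist_force: [0.5, -0.6, 0.4]
finger_gap: 60.3
finger_force: 0.0
```

>>> send_rows --series '[[[0, 0, -20], 0, -0.28], [[0, 0, -13.5], 0, -0.28], [[0, 0, 0], 0, -0.28], [[0, 0, 0], 0, 1], [[0, 0, 0], 0, 1], [[0, 0, 0], 0, 1], [[0, 0, 0], 0, 1]]'

```text
clock: 20.3
eef_pos: [655.6, 43.0, 174.3]
eef_rot: [-3.141, -0.002, -0.156]
wrist_force: [-1.2, -0.1, 4.7]
finger_gap: 44.3
finger_force: 40.0
```

>>> send_rows --series '[[[0, 0, 15], 0, 1], [[0, 0, 30], 0, 1], [[0, 0, 40], 0, 1], [[0, 0, 40], 0, 1], [[0, 0, 0], 0, 1]]'

```text
clock: 20.8
eef_pos: [656.1, 43.1, 305.5]
eef_rot: [-3.14, -0.01, -0.156]
wrist_force: [-0.0, -0.1, -1.2]
finger_gap: 44.4
finger_force: 40.0
```

>>> send_rows --series '[[[-3, -16.7, 0], 8.24, 1], [[-3, -16.7, 0], 8.24, 1], [[-3, -16.7, 0], 8.24, 1], [[-3, -16.7, 0], 8.24, 1], [[-3, -16.7, 0], 8.24, 1], [[-3, -16.7, 0], 8.24, 1], [[-3, -16.7, 0], 8.24, 1], [[-3, -16.7, 0], 8.24, 1], [[-3, -16.7, 0], 8.24, 1], [[-3, -16.7, 0], 8.24, 1], [[-3, -16.7, 0], 8.24, 1], [[-3, -16.7, 0], 8.24, 1]]'

```text
clock: 22.0
eef_pos: [618.9, -157.9, 298.0]
eef_rot: [-3.141, -0.0, 1.576]
wrist_force: [0.1, -0.3, -0.8]
finger_gap: 44.6
finger_force: 40.0
```

>>> send_rows --series '[[[0, 0, -40], 0, 1], [[0, 0, -45], 0, 1], [[0, 0, -30], 0, 1], [[0, 0, -15], 0, 1], [[0, 0, -12], 0, 1], [[0, 0, -12], 0, 1], [[0, 0, -8], 0, 1], [[0, 0, -8], 0, 1], [[0, 0, 0], 0, 1]]' --squeeze 20

```text
clock: 22.9
eef_pos: [619.2, -157.4, 127.5]
eef_rot: [-3.141, 0.0, 1.57]
wrist_force: [1.6, -0.2, -0.1]
finger_gap: 44.8
finger_force: 20.0
```

>>> send_rows --series '[[[0, 0, -5], 0, 1], [[0, 0, -4], 0, 1], [[0, 0, 0], 0, 1]]'

```text
clock: 23.2
eef_pos: [619.5, -157.5, 119.6]
eef_rot: [3.141, 0.0, 1.57]
wrist_force: [-0.0, 0.0, 3.8]
finger_gap: 44.8
finger_force: 20.0
```

>>> send_rows --series '[[[0, 0, 1], 0, -0.1], [[0, 0, 0], 0, -0.1], [[0, 0, 0], 0, -0.1], [[0, 0, 30], 0, -0.1], [[0, 0, 45], 0, -0.1], [[0, 0, 45], 0, -0.1], [[0, 0, 45], 0, -0.1], [[0, 0, 0], 0, -0.1]]'

```text
clock: 24.0
eef_pos: [620.3, -157.7, 292.1]
eef_rot: [3.132, 0.003, 1.57]
wrist_force: [0.4, 0.4, -0.2]
finger_gap: 51.7
finger_force: 0.0
```

>>> send_rows --series '[[[2.1, 10.7, 0], -8.24, -0.28], [[2.1, 10.7, 0], -8.24, -0.28], [[2.1, 10.7, 0], -8.24, -0.28], [[2.1, 10.7, 0], -8.24, -0.28], [[2.1, 10.7, 0], -8.24, -0.28], [[2.1, 10.7, 0], -8.24, -0.28], [[2.1, 10.7, 0], -8.24, -0.28], [[2.1, 10.7, 0], -8.24, -0.28], [[2.1, 10.7, 0], -8.24, -0.28], [[2.1, 10.7, 0], -8.24, -0.28], [[2.1, 10.7, 0], -8.24, -0.28], [[2.1, 10.7, 0], -8.24, -0.28]]'

```text
clock: 25.2
eef_pos: [644.4, -28.5, 284.2]
eef_rot: [3.142, 0.001, -0.162]
wrist_force: [0.5, 1.2, -0.4]
finger_gap: 60.2
finger_force: 0.0
```

>>> send_rows --series '[[[0, 0, -40], 0, -0.28], [[0, 0, -35], 0, -0.28], [[0, 0, 0], 0, -0.28], [[0, 0, 0], 0, -0.28]]' --squeeze 40

```text
clock: 25.6
eef_pos: [644.6, -29.0, 210.5]
eef_rot: [3.142, 0.001, -0.156]
wrist_force: [-0.1, 0.6, 0.7]
finger_gap: 60.1
finger_force: 0.0
```

Grip the third, then carry it to x≈553, y≈-157.

>>> send_rows --series '[[[0, 0, -20], 0, -0.28], [[0, 0, -16.5], 0, -0.28], [[0, 0, 0], 0, -0.28], [[0, 0, 0], 0, 1], [[0, 0, 0], 0, 1], [[0, 0, 0], 0, 1], [[0, 0, 0], 0, 1]]'

```text
clock: 26.3
eef_pos: [645.0, -29.1, 175.4]
eef_rot: [-3.142, -0.003, -0.156]
wrist_force: [-0.6, -0.0, 6.5]
finger_gap: 44.8
finger_force: 39.8
```

>>> send_rows --series '[[[0, 0, 15], 0, 1], [[0, 0, 30], 0, 1], [[0, 0, 40], 0, 1], [[0, 0, 40], 0, 1], [[0, 0, 0], 0, 1]]'

```text
clock: 26.8
eef_pos: [645.3, -29.0, 306.1]
eef_rot: [-3.141, -0.01, -0.156]
wrist_force: [-0.6, -0.4, -0.4]
finger_gap: 44.5
finger_force: 39.8
```

>>> send_rows --series '[[[-7.6, -10.7, 0], 8.24, 1], [[-7.6, -10.7, 0], 8.24, 1], [[-7.6, -10.7, 0], 8.24, 1], [[-7.6, -10.7, 0], 8.24, 1], [[-7.6, -10.7, 0], 8.24, 1], [[-7.6, -10.7, 0], 8.24, 1], [[-7.6, -10.7, 0], 8.24, 1], [[-7.6, -10.7, 0], 8.24, 1], [[-7.6, -10.7, 0], 8.24, 1], [[-7.6, -10.7, 0], 8.24, 1], [[-7.6, -10.7, 0], 8.24, 1], [[-7.6, -10.7, 0], 8.24, 1]]'

```text
clock: 28.0
eef_pos: [552.7, -157.7, 298.7]
eef_rot: [-3.141, -0.0, 1.576]
wrist_force: [-0.3, 0.8, -1.3]
finger_gap: 44.3
finger_force: 39.8
```

>>> send_rows --series '[[[0, 0, -40], 0, 1], [[0, 0, -45], 0, 1], [[0, 0, -30], 0, 1], [[0, 0, -15], 0, 1], [[0, 0, -12], 0, 1], [[0, 0, -12], 0, 1], [[0, 0, -8], 0, 1], [[0, 0, -8], 0, 1], [[0, 0, -5], 0, 1], [[0, 0, -4], 0, 1], [[0, 0, 0], 0, 1]]' --squeeze 20

```text
clock: 29.1
eef_pos: [553.3, -157.5, 119.5]
eef_rot: [3.141, 0.0, 1.57]
wrist_force: [-0.1, -0.2, -1.8]
finger_gap: 44.9
finger_force: 20.0
```

>>> send_rows --series '[[[0, 0, 1], 0, -0.1], [[0, 0, 0], 0, -0.1], [[0, 0, 0], 0, -0.1], [[0, 0, 30], 0, -0.1], [[0, 0, 45], 0, -0.1], [[0, 0, 45], 0, -0.1], [[0, 0, 45], 0, -0.1], [[0, 0, 0], 0, -0.1]]'

```text
clock: 29.9
eef_pos: [554.3, -157.7, 292.1]
eef_rot: [3.132, 0.003, 1.57]
wrist_force: [0.2, 0.1, -1.1]
finger_gap: 51.6
finger_force: 0.0
```

Run:
```python
from h import *
for n in ["wrist","top"]:
    p=camera(n);print(n);spots(["pen_tray_1_mid","blank_1_mid","parts_tray"],p);rects("blank_1_mid",32,p);rects("pen_tray_1_mid",39,p)
    np.savez("x7"+n,**{k:p[k] for k in["fx","fy","cx","cy","camera_from_world","color"]})
    if n=="wrist":cv2.imwrite("pics/w7.png",cv2.resize(p["color"],(768,576),interpolation=3))
```

```text
wrist
pen_tray_1_mid 0.73 [ 548. -213.   23.]
blank_1_mid 0.68 [ 392. -166.   18.]
blank_1_mid 0.66 [610.  50.  -1.]
blank_1_mid 0.55 c 395 -164 size 138 49 long axis deg 3.5
pen_tray_1_mid 0.82 c 554 -210 size 136 46 long axis deg 89.8
top
parts_tray 0.56 [609. -25.  55.]
pen_tray_1_mid 0.62 c 678 -158 size 48 31 long axis deg -1.6
```

View pics/w7.png

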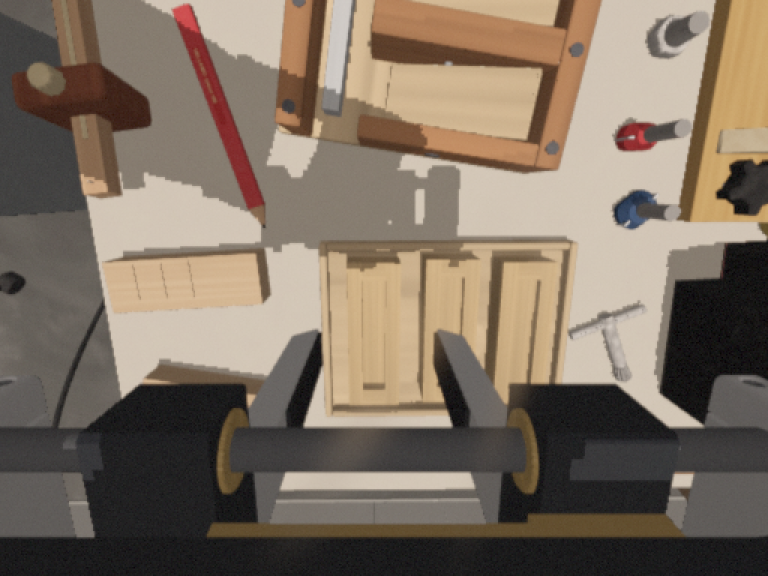

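>>> send_rows --series '[[[8.4, 10.6, 0], -8.24, 1], [[8.4, 10.6, 0], -8.24, 1], [[8.4, 10.6, 0], -8.24, 1], [[8.4, 10.6, 0], -8.24, 1], [[8.4, 10.6, 0], -8.24, 1], [[8.4, 10.6, 0], -8.24, 1], [[8.4, 10.6, 0], -8.24, 1], [[8.4, 10.6, 0], -8.24, 1], [[8.4, 10.6, 0], -8.24, 1], [[8.4, 10.6, 0], -8.24, 1], [[8.4, 10.6, 0], -8.24, 1], [[8.4, 10.6, 0], -8.24, 1]]'

```text
clock: 31.7
eef_pos: [654.4, -29.7, 285.5]
eef_rot: [-3.142, 0.0, -0.162]
wrist_force: [-0.0, -0.4, 0.1]
finger_gap: 0.4
finger_force: 0.0
```

>>> send_rows --series '[[[0, 0, -40], 0, 1], [[0, 0, -40], 0, 1], [[0, 0, -30], 0, 1], [[0, 0, -6], 0, 1], [[0, 0, -6], 0, 1], [[0, 0, -6], 0, 1], [[0, 0, -6], 0, 1], [[0, 0, -6], 0, 1], [[0, 0, -3], 0, 1], [[0, 0, 0], 0, 1]]'

```text
clock: 32.7
eef_pos: [654.0, -30.2, 142.4]
eef_rot: [-3.142, 0.0, -0.156]
wrist_force: [1.0, 0.0, 0.7]
finger_gap: 0.5
finger_force: 0.5
```

>>> send_rows --series '[[[0, 0, -3], 0, 1], [[0, 0, -2], 0, 1], [[0, 0, -2], 0, 1], [[0, 0, 0], 0, 1]]'

```text
clock: 33.1
eef_pos: [654.3, -30.2, 136.8]
eef_rot: [3.142, -0.001, -0.156]
wrist_force: [-3.0, 0.1, 12.7]
finger_gap: 0.7
finger_force: 6.2
```

>>> send_rows --series '[[[0, 0, 25], 0, 1], [[0, 0, 40], 0, 1], [[5.5, 35.5, 0], 0, 1], [[5.6, 35.6, 0], 0, 1], [[0, 0, -30], 0, 1], [[0, 0, -8], 0, 1], [[0, 0, -8], 0, 1], [[0, 0, -6], 0, 1], [[0, 0, -5], 0, 1], [[0, 0, -4], 0, 1], [[0, 0, -4], 0, 1], [[0, 0, 0], 0, 1]]'

```text
clock: 34.3
eef_pos: [665.6, 40.5, 136.9]
eef_rot: [3.141, -0.002, -0.156]
wrist_force: [-0.8, -1.1, 10.3]
finger_gap: 0.7
finger_force: 5.1
```

>>> send_rows --series '[[[0, 0, 30], 0, -1], [[0, 0, 45], 0, -1], [[-38, -25.5, 0], 2, -1], [[-38, -25.5, 0], 2, -1], [[-38, -25.5, 0], 2, -1], [[-38, -25.5, 0], 2, -1], [[-38, -25.5, 0], 2, -1], [[-38, -25.5, 0], 2.4, -1], [[-38, -25.5, 0], 0, -1], [[-38, -25.5, 0], 0, -1], [[0, 0, 0], 0, -1]]'

```text
clock: 35.4
eef_pos: [357.8, -164.7, 210.4]
eef_rot: [-3.141, 0.002, 0.057]
wrist_force: [-0.5, -0.6, 0.7]
finger_gap: 85.2
finger_force: 0.0
```

Run:
```python
from h import *
s=read_state();print(s["eef_pos"],s["eef_rot"],s["finger_gap"])
for n in ["wrist","top"]:
    p=camera(n);print(n);spots(["blank_1_mid"],p);rects("blank_1_mid",32,p)
    if n=="wrist":cv2.imwrite("pics/w8.png",cv2.resize(p["color"],(768,576),interpolation=3))
```

```text
[ 357.84218217 -164.67523509  210.35880008] [-3.14107526e+00  1.66918801e-03  5.66749453e-02] 85.1760690787577
wrist
blank_1_mid 0.57 [ 392. -164.   16.]
blank_1_mid 0.59 c 392 -167 size 129 47 long axis deg 3.1
top
blank_1_mid 0.89 [ 390. -166.   16.]
blank_1_mid 0.26 [ 549. -212.   24.]
blank_1_mid 0.78 c 421 -160 size 66 47 long axis deg -1.6
```

View pics/w8.png

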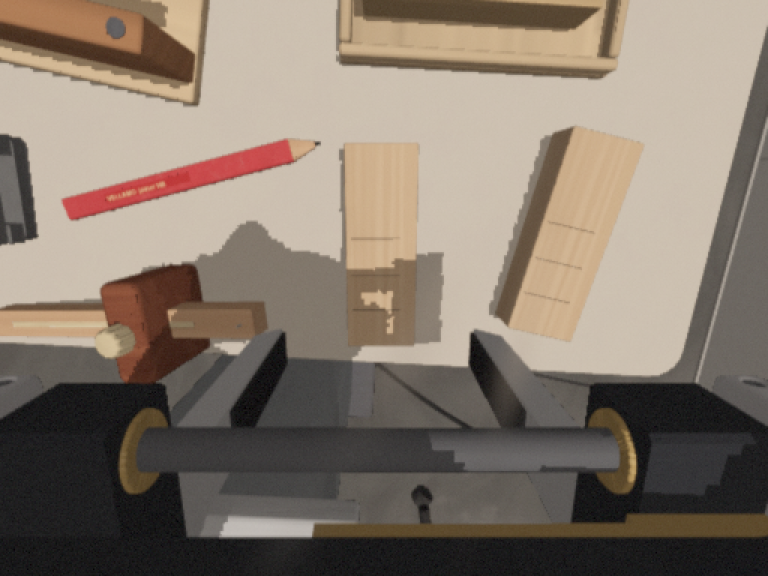

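>>> send_rows --series '[[[33, -1, -20], 0, -0.5], [[0, 0, -40], 0, -0.5], [[0, 0, 0], 0, -0.5], [[0, 0, 0], 0, -0.5]]'

```text
clock: 36.1
eef_pos: [394.2, -163.6, 150.8]
eef_rot: [-3.14, 0.002, 0.062]
wrist_force: [0.9, -0.3, -0.3]
finger_gap: 70.8
finger_force: 0.0
```

>>> send_rows --series '[[[-2, -1.5, -20], -0.3, -0.5], [[0, 0, -14.5], 0, -0.5], [[0, 0, 0], 0, -0.5], [[0, 0, 0], 0, 1], [[0, 0, 0], 0, 1], [[0, 0, 0], 0, 1], [[0, 0, 0], 0, 1], [[0, 0, 0], 0, 1]]' --squeeze 40

```text
clock: 36.9
eef_pos: [392.4, -165.7, 116.9]
eef_rot: [3.141, -0.001, 0.055]
wrist_force: [-1.0, 0.9, 8.1]
finger_gap: 44.8
finger_force: 40.0
```

>>> send_rows --series '[[[0, 0, 20], 0, 1], [[0, 0, 40], 0, 1], [[0, 0, 40], 0, 1], [[33, 32, 0], -3, 1], [[33, 32, 0], -3, 1], [[33, 32, 0], -3, 1], [[33, 32, 0], -3, 1], [[33, 32, 0], 0, 1], [[33, 32, 0], 0, 1], [[22, 23, 0], 0, 1], [[0, 0, 0], 0, 1]]'

```text
clock: 38.0
eef_pos: [613.5, 52.2, 215.5]
eef_rot: [-3.141, 0.0, -0.151]
wrist_force: [-0.8, -0.8, -0.6]
finger_gap: 44.7
finger_force: 40.0
```

>>> send_rows --series '[[[0, 0, -20], 0, 1], [[0, 0, -5], 0, 1], [[0, 0, 0], 0, 1]]'

```text
clock: 38.3
eef_pos: [611.6, 49.0, 190.5]
eef_rot: [3.141, 0.002, -0.155]
wrist_force: [0.4, -0.3, -1.0]
finger_gap: 44.8
finger_force: 40.0
```

Run:
```python
from h import *
s=read_state();print(s["eef_pos"],s["eef_rot"],s["finger_gap"])
p=camera("wrist");cv2.imwrite("pics/w9.png",cv2.resize(p["color"],(768,576),interpolation=3))
np.savez("w9",**{k:p[k] for k in["fx","fy","cx","cy","camera_from_world","color"]})
```

```text
[611.58433536  49.00400788 190.45978472] [ 3.14122002e+00  1.97979193e-03 -1.54554194e-01] 44.75421920013522
```

View pics/w9.png

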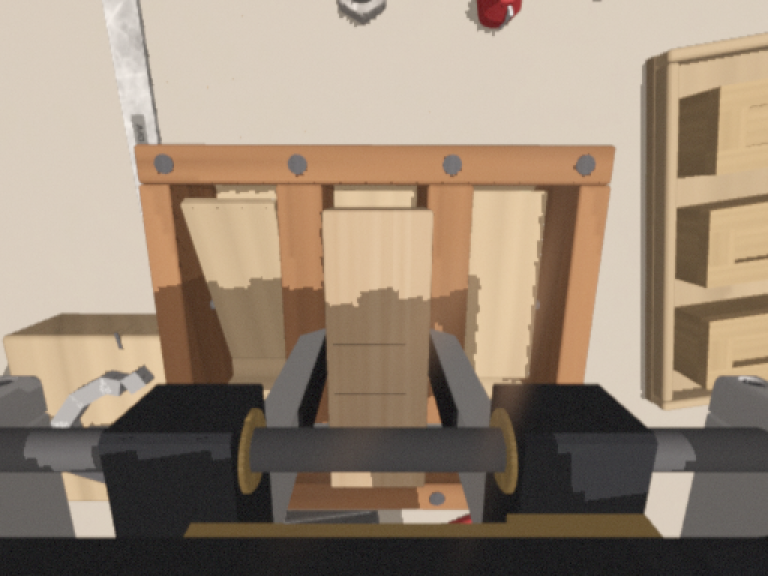

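Run:
```python
from h import *
p=dict(np.load("w9.npz"))
q=lambda u,v,z:plane((u/1.5,v/1.5),z,p)[:2]
th=np.radians(-8.9);R=np.array([[np.cos(th),np.sin(th)],[-np.sin(th),np.cos(th)]])
O=np.array([608.5,50])
for n,a in dict(s2=(323,186,72),s3=(428,186,72),rl=(136,145,72),rr=(614,146,72),wl=(140,184,72),wr=(612,184,72),s2f=(322,330,72),bl=(324,210,106),br=(432,210,106),lo=(178,182,72)).items(): print(n,(R@(q(*a)-O)).round(1))
print("tcp",R@(np.array([611.6,49.0])-O))
g=cv2.cvtColor(p["color"],6)[124:150:8,180:330]
```

```text
s2 [76.  24.2]
s3 [ 76.1 -25.6]
rl [ 94.3 110.2]
rr [  94.2 -111.1]
wl [ 76.8 110.8]
wr [  77.2 -112.7]
s2f [ 3.9 27. ]
bl [66.7 19.8]
br [ 66.8 -23.4]
lo [77.8 92.7]
tcp [ 3.21738597 -0.50835767]
```

>>> send_rows --series '[[[4, 0, 0], 0, 1], [[0, 0, -6], 0, 1], [[0, 0, -5], 0, 1], [[0, 0, -4], 0, 1], [[0, 0, -3], 0, 1], [[0, 0, 0], 0, 1]]'

```text
clock: 38.95
eef_pos: [616.0, 49.4, 172.6]
eef_rot: [3.141, 0.001, -0.154]
wrist_force: [0.2, 0.3, -0.6]
finger_gap: 44.4
finger_force: 40.0
```

>>> send_rows --series '[[[0, 0, -1], 0, 1], [[0, 0, 0], 0, -0.2], [[0, 0, 0], 0, -0.2], [[0, 0, 0], 0, -0.2], [[0, 0, 20], 0, -0.2], [[0, 0, 20], 0, 1], [[0, 0, 0], 0, 1], [[0, 0, 0], 0, 1], [[0, 0, 0], 0, 1]]'

```text
clock: 39.85
eef_pos: [615.8, 49.4, 211.0]
eef_rot: [3.141, 0.002, -0.154]
wrist_force: [0.1, -0.0, -0.2]
finger_gap: 28.0
finger_force: 0.0
```

Run:
```python
from h import *
s=read_state();print(s["eef_pos"],s["eef_rot"],s["finger_gap"])
p=camera("wrist");cv2.imwrite("pics/w10.png",p["color"])
spots(["blank_1_mid"],p);rects("blank_1_mid",72,p)
p=camera("top");spots(["blank_1_mid"],p);rects("blank_1_mid",32,p)
p=camera("side");spots(["blank_1_mid"],p)
```

```text
[615.81833772  49.43587316 210.97709462] [ 3.14135593e+00  1.53027477e-03 -1.54100139e-01] 27.996260250126006
blank_1_mid 0.6 [617.  47.  59.]
blank_1_mid 0.49 [ 550. -213.   23.]
blank_1_mid 0.73 c 616 49 size 132 46 long axis deg -8.8
blank_1_mid 0.42 [542. 197.  68.]
blank_1_mid 0.25 c 403 -280 size 131 56 long axis deg -11.3
blank_1_mid 0.69 [514. 362.  -2.]
blank_1_mid 0.59 [613.  53.  60.]
```

>>> send_rows --series '[[[42, -7, 0], 0, 1], [[0, 0, -20], 0, 1], [[0, 0, -16], 0, 1], [[0, 0, -3], 0, 1], [[0, 0, -2], 0, 1], [[0, 0, -2], 0, 1], [[0, 0, 0], 0, 1]]'

```text
clock: 40.95
eef_pos: [658.1, 42.5, 169.7]
eef_rot: [-3.141, -0.001, -0.154]
wrist_force: [-0.5, 0.8, 0.5]
finger_gap: 0.3
finger_force: 0.0
```

>>> send_rows --series '[[[0, 0, -1.5], 0, 1], [[0, 0, -1.5], 0, 1], [[0, 0, 0], 0, 1]]'

```text
clock: 41.25
eef_pos: [658.6, 42.5, 168.7]
eef_rot: [-3.141, -0.003, -0.154]
wrist_force: [-4.8, 0.6, 14.5]
finger_gap: 0.7
finger_force: 7.5
```

>>> send_rows --series '[[[0, 0, 30], 0, -0.5], [[0, 0, 20], 0, -0.5], [[-32.5, -34.7, 0], 0, -0.5], [[-32.5, -34.7, 0], 0, -0.5], [[-32.5, -34.7, 0], 0, -0.5], [[-32.5, -34.7, 0], 0, -0.5], [[-32.5, -34.7, 0], 0, -0.5], [[-32.5, -34.7, 0], 0, -0.5], [[-32.5, -34.7, 0], -2, -0.5], [[-32.5, -34.7, 0], 0, -0.5], [[-32.5, -34.7, 0], 0, -0.5], [[0, 0, 0], 0, -0.5]]'

```text
clock: 42.45
eef_pos: [362.8, -272.8, 216.7]
eef_rot: [3.141, -0.001, -0.194]
wrist_force: [-0.1, -0.4, 0.3]
finger_gap: 70.6
finger_force: 0.0
```

Run:
```python
from h import *
s=read_state();print(s["eef_pos"],s["eef_rot"],s["finger_gap"])
p=camera("wrist");cv2.imwrite("pics/w11.png",cv2.resize(p["color"],(768,576),interpolation=3))
np.savez("w11",**{k:p[k] for k in["fx","fy","cx","cy","camera_from_world","color"]})
spots(["blank_1_mid"],p);rects("blank_1_mid",32,p)
```

```text
[ 362.82327725 -272.8246768   216.74660133] [ 3.14055167e+00 -7.34647021e-04 -1.94016054e-01] 70.59195214829535
```

View pics/w11.png

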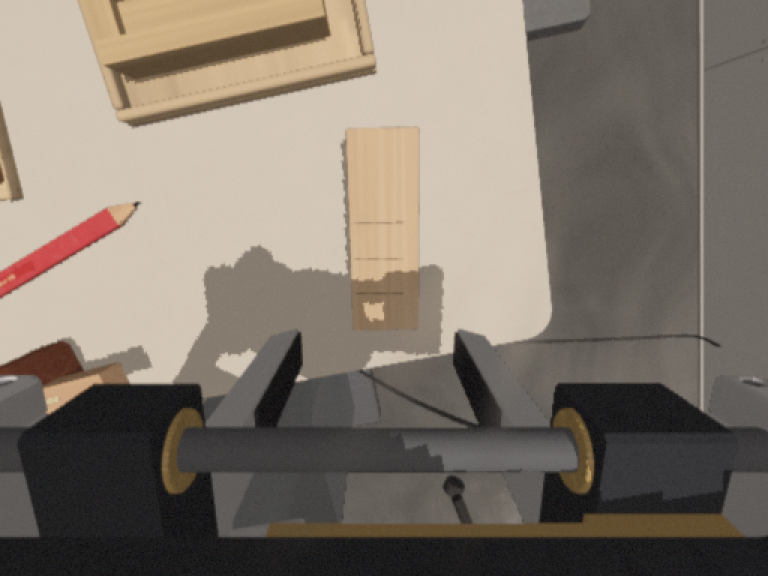

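Run:
```python
from h import *
p=dict(np.load("w11.npz"))
P=np.array([plane((u/1.5,v/1.5),32,p)[:2] for u,v in [(346,128),(419,126),(418,329),(352,330)]]);print(P,P.mean(0))
d=(P[0]+P[1]-P[2]-P[3])/2;print(np.degrees(np.arctan2(d[1],d[0])),np.linalg.norm(d))
print(read_state()["eef_pos"],read_state()["eef_rot"])
```

```text
[[ 472.03089065 -276.06414202]
 [ 464.62061777 -319.93433042]
 [ 336.04658321 -297.45310721]
 [ 344.06159637 -252.76036094]] [ 404.189922   -286.55298515]
-10.11897832768426 130.29845182382894
[ 365.89555976 -269.75525214  216.51881482] [ 3.14130367e+00 -7.87834755e-04 -1.89508042e-01]
```

>>> send_rows --series '[[[38.3, -16.8, -20], 0.7, -0.5], [[0, 0, -40], 0, -0.5], [[0, 0, -25], 0, -0.5], [[0, 0, -15.5], 0, -0.5], [[0, 0, 0], 0, -0.5], [[0, 0, 0], 0, 1], [[0, 0, 0], 0, 1], [[0, 0, 0], 0, 1], [[0, 0, 0], 0, 1], [[0, 0, 0], 0, 1]]'

```text
clock: 43.6
eef_pos: [404.3, -286.7, 116.4]
eef_rot: [3.141, -0.001, -0.177]
wrist_force: [-0.1, 2.1, 6.8]
finger_gap: 44.6
finger_force: 40.0
```

>>> send_rows --series '[[[0, 0, 20], 0, 1], [[0, 0, 40], 0, 1], [[0, 0, 45], 0, 1], [[28.6, 37.9, 0], 1.3, 1], [[28.6, 37.9, 0], 0, 1], [[28.6, 37.9, 0], 0, 1], [[28.6, 37.9, 0], 0, 1], [[28.6, 37.9, 0], 0, 1], [[28.6, 37.9, 0], 0, 1], [[28.8, 37.6, 0], 0, 1], [[0, 0, -25], 0, 1], [[0, 0, -4], 0, 1]]'

```text
clock: 44.8
eef_pos: [603.6, -20.7, 188.9]
eef_rot: [3.141, 0.004, -0.152]
wrist_force: [-0.3, 0.2, -2.1]
finger_gap: 44.6
finger_force: 40.0
```

Run:
```python
from h import *
p=camera("wrist");p=camera("wrist");s=read_state();print(s["eef_pos"],s["eef_rot"],s["finger_gap"])
cv2.imwrite("pics/w12.png",cv2.resize(p["color"],(768,576),interpolation=3))
rects("blank_1_mid",s["eef_pos"][2]-84,p);spots(["blank_1_mid","nest_1"],p)
```

```text
[603.76692669 -22.11202939 191.02517514] [ 3.14132639e+00  2.15203027e-03 -1.54527412e-01] 44.42018910393859
blank_1_mid 0.87 c 637 31 size 85 40 long axis deg -8.3
blank_1_mid 0.61 c 741 7 size 18 8 long axis deg 81.3
blank_1_mid 0.89 [615.  49.  56.]
nest_1 0.86 [630. 117.  57.]
```

>>> send_rows --series '[[[1, 0.3, -3], 0, 1], [[0, 0, -6], 0, 1], [[0, 0, -5], 0, 1], [[0, 0, -4], 0, 1], [[0, 0, -1.5], 0, 1], [[0, 0, 0], 0, 1]]'

```text
clock: 45.65
eef_pos: [605.3, -21.3, 171.9]
eef_rot: [3.142, 0.0, -0.154]
wrist_force: [-0.2, -0.4, -2.0]
finger_gap: 44.5
finger_force: 40.0
```

Clean insertion. Release, close and press its rear.

>>> send_rows --series '[[[0, 0, -0.5], 0, 1], [[0, 0, 0], 0, -0.2], [[0, 0, 0], 0, -0.2], [[0, 0, 0], 0, -0.2], [[0, 0, 20], 0, -0.2], [[0, 0, 20], 0, 1], [[42, -7, 0], 0, 1], [[0, 0, 0], 0, 1], [[0, 0, 0], 0, 1], [[0, 0, 0], 0, 1], [[0, 0, -20], 0, 1], [[0, 0, -16], 0, 1]]'

```text
clock: 46.85
eef_pos: [646.8, -28.2, 175.2]
eef_rot: [-3.142, -0.0, -0.154]
wrist_force: [-0.3, 0.0, -0.3]
finger_gap: 3.8
finger_force: 0.0
```

>>> send_rows --series '[[[0, 0, -3], 0, 1], [[0, 0, -2], 0, 1], [[0, 0, -2], 0, 1], [[0, 0, 0], 0, 1]]'

```text
clock: 47.25
eef_pos: [647.5, -28.3, 169.4]
eef_rot: [-3.141, -0.001, -0.154]
wrist_force: [0.3, -0.1, 1.5]
finger_gap: 0.3
finger_force: 0.4
```

>>> send_rows --series '[[[0, 0, -1.5], 0, 1], [[0, 0, -1], 0, 1], [[0, 0, 0], 0, 1], [[0, 0, 40], 0, 1], [[-10, 15, 45], 0, 1], [[-10, 15, 45], 0, 1], [[-10, 15, 0], 0, 1], [[-10, 15, 0], 0, 1], [[0, 0, 0], 0, 1]]'

```text
clock: 48.15
eef_pos: [606.7, 33.0, 297.0]
eef_rot: [-3.141, -0.001, -0.152]
wrist_force: [0.1, 0.1, -0.1]
finger_gap: 0.5
finger_force: 0.0
```

Run:
```python
from h import *
s=read_state();print(s["eef_pos"],s["eef_rot"])
p=camera("wrist");cv2.imwrite("pics/w13.png",cv2.resize(p["color"],(768,576),interpolation=3))
np.savez("w13",**{k:p[k] for k in["fx","fy","cx","cy","camera_from_world","color"]})
spots(["blank_1_mid","pen_tray_1_mid","lever_knob","lever_hinge"],p);rects("blank_1_mid",72,p)
```

```text
[606.67151535  33.02964598 296.99642421] [-3.14120709e+00 -1.00455906e-03 -1.52426246e-01]
blank_1_mid 0.91 [617.  50.  53.]
blank_1_mid 0.57 [ 782. -239.    3.]
pen_tray_1_mid 0.88 [ 550. -214.   25.]
lever_knob 0.68 [601. 292. 101.]
lever_hinge 0.82 [541. 195.  68.]
blank_1_mid 0.78 c 615 49 size 130 46 long axis deg -8.4
```

View pics/w13.png

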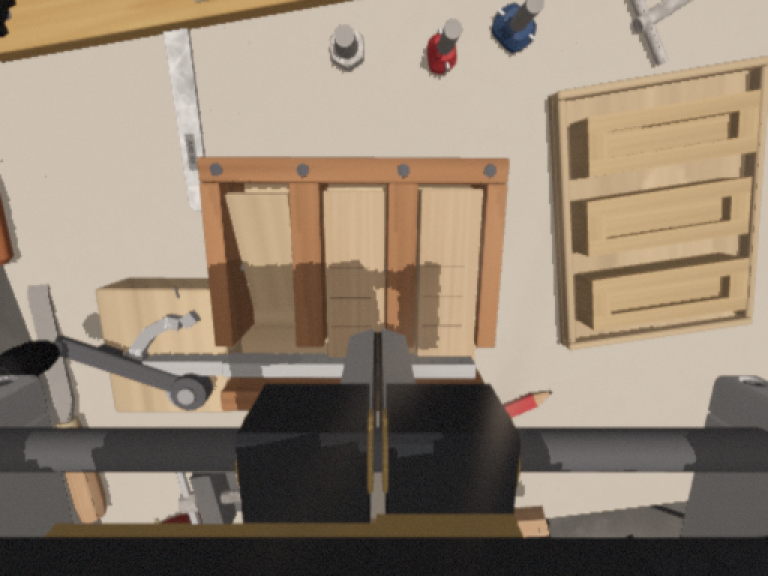

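>>> send_rows --series '[[[-1.1, 28.9, 0], 7.76, -1], [[-1.1, 28.9, 0], 7.76, -1], [[-1.1, 28.9, 0], 7.76, -1], [[-1.1, 28.9, 0], 7.76, -1], [[-1.1, 28.9, 0], 7.76, -1], [[-1.1, 28.9, 0], 7.76, -1], [[-1.1, 28.9, 0], 7.76, -1], [[-1.1, 28.9, 0], 7.76, -1], [[-1.1, 28.9, 0], 7.76, -1], [[0, 0, 0], 0, -1], [[0, 0, 0], 0, -1]]' --squeeze 20

```text
clock: 49.55
eef_pos: [597.6, 291.5, 295.6]
eef_rot: [-3.141, 0.001, 1.063]
wrist_force: [1.0, -0.4, -0.8]
finger_gap: 85.1
finger_force: 0.0
```

>>> send_rows --series '[[[0, 0, -40], 0, -1], [[0, 0, -40], 0, -1], [[0, 0, -26], 0, -1], [[0, 0, 0], 0, 1], [[0, 0, 0], 0, 1], [[0, 0, 0], 0, 1], [[0, 0, 0], 0, 1], [[0, 0, 0], 0, 1], [[0, 0, 0], 0, 1], [[0, 0, 0], 0, 1], [[0, 0, 0], 0, 1], [[0, 0, 0], 0, 1]]'

```text
clock: 50.75
eef_pos: [597.1, 292.1, 190.1]
eef_rot: [-3.14, -0.0, 1.065]
wrist_force: [-2.4, 0.7, 1.6]
finger_gap: 26.0
finger_force: 20.1
```

>>> send_rows --series '[[[12.1, -7.8, 0], -7.5, 1], [[11, -9.3, 0], -7.5, 1], [[9.68, -10.66, 0], -7.5, 1], [[8.2, -11.83, 0], -7.5, 1], [[6.59, -12.8, 0], -7.5, 1], [[4.87, -13.55, 0], -7.5, 1], [[3.05, -14.07, 0], -7.5, 1], [[1.2, -14.35, 0], -7.5, 1], [[0, 0, 0], 0, 1], [[0, 0, 0], 0, 1], [[0, 0, 0], 0, 1]]'

```text
clock: 51.85
eef_pos: [654.1, 197.5, 189.9]
eef_rot: [3.142, 0.0, 0.018]
wrist_force: [2.3, 1.9, -3.1]
finger_gap: 26.2
finger_force: 20.0
```

Release, rise, move aside and verify.

>>> send_rows --series '[[[0, 0, 0], 0, -1], [[0, 0, 0], 0, -1], [[0, 0, 0], 0, -1], [[0, 0, 0], 0, -1], [[0, 0, 0], 0, -1], [[0, 0, 40], 0, -1], [[-10, -30, 45], -2, -1], [[-15, -40, 40], -3, -1], [[-15, -40, 0], -4, -1], [[0, -40, 0], 0, -1], [[0, 0, 0], 0, -1], [[0, 0, 0], 0, -1]]'

```text
clock: 53.05
eef_pos: [617.3, 55.4, 305.4]
eef_rot: [-3.141, -0.0, -0.141]
wrist_force: [-0.6, 0.5, 0.2]
finger_gap: 93.8
finger_force: 0.0
```

Run:
```python
from h import *
s=read_state();print(s["eef_pos"],s["eef_rot"],s["wrist_force"])
for n in ["wrist","top","side"]:
    p=camera(n);print(n);cv2.imwrite(f"pics/{n}14.png",p["color"])
    spots(["lever_knob","lever_hinge","blank_1_mid","pen_tray_1_mid"],p)
    if n=="wrist":
        rects("blank_1_mid",72,p);rects("clamp_bar",72,p)
        # tray/blank rear gap profile down the middle of each nest
        g=cv2.cvtColor(p["color"],6)
        for y in (-72,0):
            th=np.radians(-8.9);x=np.array([np.cos(th),np.sin(th)]);yy=np.array([-np.sin(th),np.cos(th)])
            v=[]
            for xj in range(-70,84,2):
                q=pix([*(np.array([608.5,50])+x*xj+yy*y),72],p).round().astype(int)
                v.append(g[q[1],q[0]] if 0<=q[0]<512 and 0<=q[1]<384 else -1)
            print(y,[int(t) for t in v])
```

```text
[617.26203605  55.43309756 305.42381585] [-3.14140500e+00 -2.32749422e-04 -1.40719538e-01] [-0.57144214  0.47257124  0.15606978]
wrist
lever_knob 0.68 [654. 197.  97.]
lever_knob 0.59 [ 785. -235.    4.]
lever_hinge 0.74 [541. 196.  67.]
blank_1_mid 0.98 [622.  51.  58.]
blank_1_mid 0.51 [ 685. -216.   22.]
pen_tray_1_mid 0.75 [ 552. -214.   24.]
blank_1_mid 0.62 c 620 47 size 130 46 long axis deg -9.4
blank_1_mid 0.42 c 610 203 size 108 51 long axis deg 12.3
clamp_bar 0.7 c 611 203 size 106 50 long axis deg 12.7
-72 [67, 66, 104, 186, 189, 191, 190, 192, 186, 183, 182, 185, 186, 184, 185, 184, 185, 185, 185, 184, 183, 156, 186, 186, 184, 184, 184, 183, 184, 183, 184, 186, 183, 167, 183, 183, 184, 185, 183, 185, 185, 184, 183, 184, 173, 180, 183, 185, 183, 184, 183, 182, 184, 184, 183, 183, 183, 184, 183, 184, 184, 186, 184, 185, 185, 186, 184, 184, 185, 185, 185, 185, 183, 159, 126, 138, 138]
0 [77, 83, 113, 183, 186, 187, 188, 187, 181, 180, 182, 181, 182, 184, 183, 183, 180, 122, 111, 117, 114, 102, 115, 179, 179, 185, 184, 185, 185, 185, 184, 181, 184, 170, 187, 186, 171, 124, 112, 116, 112, 113, 114, 114, 109, 144, 183, 186, 185, 185, 186, 185, 187, 186, 187, 187, 186, 186, 187, 185, 185, 186, 185, 186, 185, 184, 185, 187, 185, 184, 185, 184, 184, 161, 128, 142, 140]
top
lever_knob 0.93 [648. 200. 102.]
lever_hinge 0.78 [541. 196.  68.]
blank_1_mid 0.62 [ 547. -214.   24.]
pen_tray_1_mid 0.69 [ 551. -215.   24.]
side
lever_knob 0.97 [653. 198. 105.]
lever_hinge 0.6 [542. 197.  68.]
blank_1_mid 0.67 [618.  49.  60.]
pen_tray_1_mid 0.64 [ 550. -206.   27.]
```

```bash
python3 -c "
from cell import *
print(sign_off())"
```

```text
the job is handed in; nothing more can be done
None
```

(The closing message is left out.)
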